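# Fit the mast head onto the antenna rotator

### The job

Fit the aluminium mast head onto the antenna rotator: slide its socket over the upright spigot until it meets the cross pin, feel round until its notches drop over the pin, and press it fully home so that it stands upright with its rim flush on the rotator's top. Let go of it there, and leave the flask, the Morse key and the handheld radio where they are.

Things in the scene. Friction and masses are not known exactly. Their poses are not given: they have to be found in the camera images.
- mast_head: Loose aluminium mast head, 0.3 to 0.6 kg, first standing upright on its socket end, 154 mm tall. Origin: centre of the socket's lower rim, z up the tube. Up to 110 mm it is a tube, outside 44 mm, bore 33 mm, open below for 110 mm. Two opposite notches cut through the wall at the lower rim, centred on +x and -x, each 11 mm wide, 18 mm deep. Clamp block above 110 mm.
- clamp (a point): Centre of the mast head's boom clamp block, on the tube's axis 132 mm above the lower rim; axes as the mast head. The block is a 44 mm cube, faces square to x and y, with a 20 mm cross hole along x; its two y faces are plain and best to grip. Two bolt heads stand 4 mm above its top.
- rotator: Antenna rotator, fixed to the desk: steel foot 130 x 130 x 8 mm, round aluminium bell casting up to 120 mm in diameter, 70 mm high, topped by a flat round steel bearing cap 60 mm in diameter, 80 mm above the desk, from which the spigot stands. A short cable gland near the foot at +x. Origin: centre of its underside, z up.
- seat (a point): Centre of the bearing cap's top, on the spigot's axis; the mast head is home when its rim rests here. From here the steel spigot stands straight up, 30 mm in diameter, 60 mm tall, the uppermost 9 mm tapering to 19 mm diameter. The gearbox locks it: it does not turn by hand.
- pin_level (a point): On the spigot's axis 10 mm above the seat: centre of the cross pin, 8 mm in diameter, 46 mm long, level. Its direction is any angle, NOT given by any pose: see it, or feel for it. Off the notches, the socket's rim is stopped by the pin 14 mm above the seat; resting on it with a few newtons and turned, it drops over within half a turn. A notch has 1.5 mm play each side.
- flask: Bystander: steel vacuum flask with black cap, 75 mm in diameter, 200 mm tall, standing; a black handle reaches 55 mm from the axis at its +y. Origin: centre of its underside.
- morse_key: Bystander: twin-paddle Morse key on a heavy steel base, 75 x 60 mm, 44 mm high. Origin: centre of its underside.
- handheld: Bystander: black handheld radio lying on its back, 115 x 58 x 34 mm, with a rubber aerial reaching 141 mm from the origin along +x. Origin: centre of the underside of its case.
There are look-alikes about, which are no part of the job. What is shaped like the mast_head but yellow is not meant. Of the things shaped like the rotator, the steel one is meant.

How it is judged:
By the outcome, as a careful person would: the job done as asked, in the order asked, and still so for the second after the job is handed in, with the robot touching nothing.
It also fails if it takes over 72 s, if anything falls off the work surface, if the arm or the gripper's body presses on something with over 40 N, if the wrist force passes 120 N, or if a joint passes its speed limit or range.

### The arm

A 6-joint arm with a two-finger parallel gripper is mounted at the origin on the work surface. World frame = base frame: x ahead of the robot, y to its left, z up, the work surface at z = 0. Lengths are in m, angles in degrees, forces in N, time in s.
With the tool pointing down it reaches from about 0.35 to 0.875 m from the base axis. Payload 4.2 kg.
Tool frame: the origin (TCP) lies at the centre of the arm's flange, where the gripper is bolted on; the fingertips stand 182 mm ahead of it and the grasp point (between the pads) lies 164 mm ahead of it (r.nose_length is the distance from the TCP to the fingertips, in m); z points along the fingers, y is the line along which they close (so a half turn about z gives the same grasp; the last joint's range is limited). The gripper opens to 87 mm and grips with 3 to 60 N. Pads are 19 mm wide; open, the fingers measure 117 mm over their backs; the gripper's body (75 mm by 190 mm) begins 51 mm behind the grasp point.
Start: joints at [-51.188, 22.042, 0.453, 0, -68.411, -14.817], TCP at [0.254, -0.571, 0.405] pointing down, gripper open.
Joint ranges: [-179.83, 179.83], [-69.29, 118.12], [-61.27, 80.66], [-181.25, 117.63], [-171.15, -9.14], [-177.46, 177.46]. Speed limits (degrees/s): [159.86, 159.86, 180, 180, 180, 180].

### API

Orientations are given as a 3x3 rotation matrix whose columns are the frame's x, y, z axes.
In Python, from station import r, vision gives the robot as it stands. The module is installed in compiled form; this text tells all that it offers.
- The arm moves only by the shell command python3 -m creep 'ROWS'. ROWS is JSON, a list of rows, each a list of 7 numbers: the opening, from -1 (shut) to 1 (fully open), then the shift along the tool's x, y, z in mm, then the turn, a rotation vector about the tool's x, y, z in degrees. A call has 1 to 8 rows; each row is the pose to reach, as a shift and turn from the pose commanded when the call began, along the tool's axes at that moment; what a row does not reach only later rows make up. A row lasts 1/12 s, in which the tool goes at most 41.7 mm and 7.16 degrees, less where a joint would pass 70% of its speed; a pose out of reach is approached as far as the arm can. A call with a gripper value outside its range is refused whole. The fingers move at their own pace and stop on an object; the grip force is fixed at half the most. Time passes only in rows, so rows that repeat a pose let the fingers close. It gives the time, the measured TCP pose, the force, the opening and the grip force at its end, in the units of the state.
- r.sense(): the state, without advancing time (a new reading comes with each control period).
- vision.capture(name): name is "scene" or "top" or "wrist"; returns (picture, depth): 400x640x3 uint8, red, green, blue; 400x640 float32, m along the optical axis (not along the pixel's ray), 0 where there is no reading.
- vision.camera_model(name): a dict with "vertical_fov" (degrees; the focal length in pixels is half the picture's height over the tangent of half this angle, whatever the lens; pixels are square), "cx", "cy" (the principal point, pixels), "distortion" ([k1, k2, p1, p2, k3] as OpenCV has them; the pictures are not rectified), "extrinsics" (4x4, takes a point from camera to world coordinates); the wrist camera has in their place "mount" (4x4, takes a point from camera to tool coordinates, whose origin is the TCP and whose axes are the flange's). Camera axes: x right, y down, z forward; pixel columns grow to the right and rows downward; lengths in m; the calibration is good to about 2 mm. A picture is of the moment at which its call begins: read the wrist's pose just before it. camera_model takes no time and is no camera call.
- r.finish_job(): hands the job in; it is judged then, once.
Trained networks look in the newest picture that a camera, given by its name, has taken for a name from the list of things; names that differ only in an ending like _2 or _b are one class to them, and where a whole thing is asked for, a point or a joint stands for the part that bears it (a point fixed in the world has none). Each returns a list of dicts, best first, with "conf" (0 to 1); they miss things now and then, are a little off and sometimes report something else, mostly with a low value. They report only what shows in the picture. A call takes as long as a camera call. They do not tell look-alikes from the thing itself.
- vision.find_in(camera, thing): "uv" ([column, row] in pixels, amid what is visible of it).
- vision.cut_out(camera, thing): "region" (400x640 bool, what is visible of it) and "uv" ([column, row] in pixels, amid what is visible of it).
The state is a dict: "time_s": time; "joints": joint angles; "joint_velocities": joint speeds; "effort": joint torques, N m; "tcp_pos": TCP position; "ee_rot": TCP orientation; "wrist_force": force on the tool from outside, world axes, zero at the start; "moment": the same for the moment, N m; "gripper_width": opening from 0.0 (shut) to 1.0 (fully open); "gripper_force": force on a finger pad.
Only numpy, scipy, OpenCV 4.12 (cv2) and the standard library are available. Lean on these libraries where they do the work, as an engineer would, in place of code of your own. Each camera call takes 0.05 s, during which the arm holds its last target. There are 200 camera calls.

## Working session

There is one attempt and no reset: what is moved stays moved. The work goes in short steps, Python scripts to look and compute and a shell command to move; the robot and the scene stay as the last step left them, time stands still between calls to the robot, and variables do not carry over. Pictures are saved under pics/ and viewed, at most 10 in all, crops included, and the job is handed in when it is done.

```bash
mkdir -p pics; cat > h.py <<'E'
import numpy as np, cv2
from station import r, vision
def K(n):
    m=vision.camera_model(n); f=200/np.tan(np.radians(m["vertical_fov"])/2)
    return np.array([[f,0,m["cx"]],[0,f,m["cy"]],[0,0,1]]),np.array(m["distortion"],float),m
def ext(n,s=None):
    k,d,m=K(n)
    if "extrinsics" in m: return np.array(m["extrinsics"])
    s=s or r.sense(); T=np.eye(4); T[:3,:3]=s["ee_rot"]; T[:3,3]=s["tcp_pos"]
    return T@np.array(m["mount"])
def pts(n,uv,z,E):
    k,d,_=K(n); uv=np.array(uv,float).reshape(-1,1,2)
    p=cv2.undistortPoints(uv,k,d).reshape(-1,2); z=np.array(z).reshape(-1,1)
    return np.hstack([p*z,z])@E[:3,:3].T+E[:3,3]
def cloud(n,dep,E,mask=None):
    m=(dep>0)&(mask if mask is not None else True); v,u=np.nonzero(m)
    return pts(n,np.c_[u,v],dep[m],E),u,v
def proj(n,P,E):
    k,d,_=K(n); C=np.linalg.inv(E); return cv2.projectPoints(np.array(P,float).reshape(-1,3),cv2.Rodrigues(C[:3,:3])[0],C[:3,3],k,d)[0].reshape(-1,2)
def save(n,im): cv2.imwrite(f"pics/{n}.png",im[...,::-1])
E
python3 - <<'E'
from h import *
s=r.sense(); print(s)
for n in ("scene","top"):
    im,d=vision.capture(n); save(n+"0",im); E=ext(n); print(n,E.round(2).tolist())
    for t in ("mast_head","rotator","flask","morse_key","handheld"):
        for o in vision.cut_out(n,t):
            P,u,v=cloud(n,d,E,o["region"])
            print(t,round(o["conf"],2),np.round(o["uv"]),o["region"].sum(),np.median(P,0).round(3),P.min(0).round(3),P.max(0).round(3),np.median(im[o["region"]],0))
E
```

```text
{'time_s': 0.0, 'joints': array([-5.11888214e+01,  2.20922963e+01,  3.79317652e-01, -2.95938903e-02,
       -6.84111257e+01, -1.48163626e+01]), 'joint_velocities': array([ 0.01352096,  0.04090904, -0.03061124, -0.019477  , -0.04325725,
        0.06058034]), 'effort': array([-1.45900885e-04, -3.90665853e+01,  1.87400222e+01,  4.21991989e+00,
        1.09939880e-02, -2.11515076e-04]), 'tcp_pos': array([ 0.25410832, -0.57078923,  0.40363826]), 'ee_rot': array([[-9.13659689e-01, -4.06478789e-01, -9.83303042e-04],
       [-4.06479969e-01,  9.13657529e-01,  1.98878347e-03],
       [ 9.00039307e-05,  2.21676427e-03, -9.99997539e-01]]), 'wrist_force': array([ 0.29967136, -0.33528882,  0.70126114]), 'moment': array([-0.03421568, -0.02155188,  0.02625005]), 'gripper_force': 0.0, 'gripper_width': 0.9992340376598778}
scene [[0.82, 0.42, -0.38, 0.93], [0.57, -0.63, 0.53, -0.58], [-0.01, -0.66, -0.76, 0.81], [0.0, 0.0, 0.0, 1.0]]
mast_head 0.93 [314. 256.] 1141 [ 0.674 -0.208  0.126] [ 0.641 -0.222 -0.002] [ 0.694 -0.168  0.16 ] [183. 151.  40.]
mast_head 0.64 [280. 229.] 1102 [ 0.568 -0.199  0.11
[... 920 characters left out ...]
602 -0.155  0.159] [199. 196. 191.]
rotator 0.67 [193. 294.] 3136 [0.341 0.166 0.051] [ 0.247  0.091 -0.006] [0.42  0.273 0.142] [ 47.  96. 175.]
rotator 0.66 [353. 203.] 537 [ 0.555 -0.182  0.152] [ 0.527 -0.213 -0.003] [ 0.586 -0.155  0.159] [199. 197. 192.]
rotator 0.58 [193. 205.] 2892 [0.544 0.175 0.054] [ 0.464  0.108 -0.004] [0.628 0.271 0.143] [139. 140. 133.]
flask 0.73 [266. 112.] 1840 [0.735 0.006 0.192] [ 0.712 -0.027 -0.005] [0.855 0.08  0.202] [49.5 50.  49.5]
morse_key 0.74 [258. 270.] 876 [0.402 0.026 0.015] [ 0.352 -0.005 -0.006] [0.447 0.06  0.045] [130. 128. 129.]
handheld 0.51 [195. 204.] 2810 [0.543 0.175 0.057] [ 0.464  0.11  -0.004] [0.623 0.27  0.143] [138. 139. 133.]
```

```bash
python3 - <<'E'
from h import *
a=cv2.imread("pics/scene0.png");b=cv2.imread("pics/top0.png")
cv2.imwrite("pics/both.png",np.hstack([cv2.resize(a[60:400,120:520],None,fx=1,fy=1),b[60:400,120:520]]))
cv2.imwrite("pics/crop.png",np.hstack([cv2.resize(b[160:250,310:400],None,fx=4,fy=4,interpolation=2),cv2.resize(b[160:250,150:240],None,fx=4,fy=4,interpolation=2)]))
E
```

```text
(no output)
```

View pics/both.png

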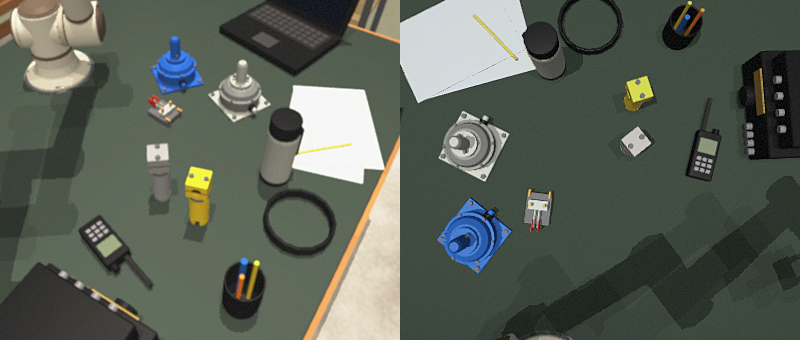

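View pics/crop.png

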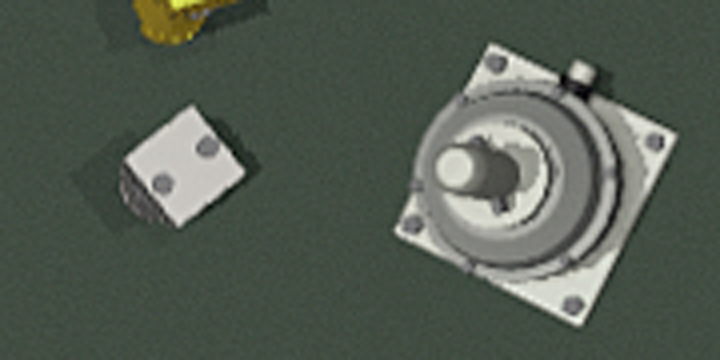

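Mast-head candidates in the top picture are the aluminium one at (354,200) and the yellow one at (357,152). For the rotator they are the grey steel one at (193,204) and the blue one at (193,294). I choose the aluminium head and the steel rotator. The crop confirms both, and shows pin ends either side of the spigot at about crop (482,140) and (500,205). Next I measure the block's yaw and find which faces carry the hole.

```bash
python3 - <<'E'
from h import *
for n in ("top","scene"):
    im,d=vision.capture(n); E=ext(n)
    P,u,v=cloud(n,d,E)
    for nm,c in (("alu",(.56,-.185)),("yel",(.67,-.2))):
        m=(np.hypot(P[:,0]-c[0],P[:,1]-c[1])<.05)&(P[:,2]>.146)&(P[:,2]<.162)
        print(n,nm,m.sum(),cv2.minAreaRect((P[m,:2]*1000).astype(np.float32)),P[m].mean(0).round(4), cv2.boxPoints(cv2.minAreaRect((P[m,:2]*1000).astype(np.float32))).round().tolist())
    m=(np.hypot(P[:,0]-.55,P[:,1]-.175)<.1)&(P[:,2]>.133)&(P[:,2]<.146); print(n,"spigot top",m.sum(),P[m].mean(0).round(4))
    m=(np.hypot(P[:,0]-.55,P[:,1]-.175)<.1)&(P[:,2]>.003)&(P[:,2]<.013); print("foot",cv2.minAreaRect((P[m,:2]*1000).astype(np.float32)))
    if n=="scene":
        save("sc2",np.hstack([cv2.resize(im[190:290,240:340],None,fx=4,fy=4,interpolation=2),cv2.resize(im[105:205,310:410],None,fx=4,fy=4,interpolation=2)]))
E
```

```text
top alu 472 ((558.4246826171875, -185.92303466796875), (43.981414794921875, 44.44233703613281), 40.02169418334961) [ 0.558  -0.1856  0.1528] [[527.0, -183.0], [556.0, -217.0], [590.0, -189.0], [561.0, -155.0]]
top yel 461 ((665.2842407226562, -191.87060546875), (44.36254119873047, 44.44990539550781), 19.28025245666504) [ 0.6647 -0.1916  0.1528] [[637.0, -178.0], [652.0, -220.0], [694.0, -206.0], [679.0, -164.0]]
top spigot top 104 [0.5455 0.1908 0.1372]
foot ((548.9993286132812, 192.81381225585938), (172.38577270507812, 155.87815856933594), 47.37891387939453)
scene alu 385 ((558.7288818359375, -187.52780151367188), (43.93272399902344, 46.43820571899414), 38.37982177734375) [ 0.5596 -0.1895  0.1526] [[527.0, -183.0], [556.0, -219.0], [590.0, -192.0], [562.0, -156.0]]
scene yel 445 ((666.6941528320312, -193.18788146972656), (44.231536865234375, 45.6481819152832), 19.804615020751953) [ 0.6679 -0.195   0.1527] [[638.0, -179.0], [654.0, -222.0], [695.0, -207.0], [680.0, -164.0]]
scene spigot top 49 [0.5485 0.1872 0.1369]
foot ((547.0298461914062, 188.55337524414062), (132.07826232910156, 132.8634033203125), 66.03546142578125)
```

View pics/sc2.png

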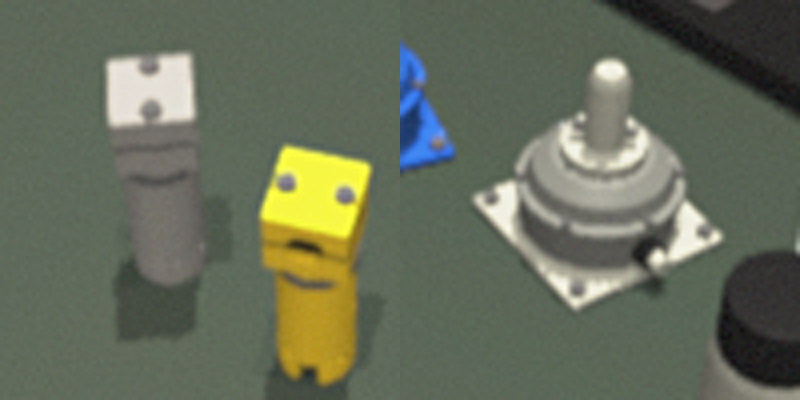

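The head's camera-facing face is plain, and the bolts lie across the hole axis, as on the yellow one where the hole shows. So the head's y axis runs along the bolt line, about 129 degrees, and its x axis is at about 39 degrees. I'll view the rotator from above with the wrist camera first, to get the pin direction.

```bash
cat >> h.py <<'E'
def go(xyz,ang=None):
    "print tool shift mm & turn to reach TCP xyz with tool y at world angle ang, pointing down"
    from scipy.spatial.transform import Rotation as R
    s=r.sense(); A=np.array(s["ee_rot"]); sh=A.T@(np.array(xyz)-s["tcp_pos"])*1000
    c=np.degrees(np.arctan2(A[1,1],A[0,1])); ang=c if ang is None else ang
    y=np.array([np.cos(np.radians(ang)),np.sin(np.radians(ang)),0]); z=np.array([0,0,-1.]); B=np.c_[np.cross(y,z),y,z]
    print("shift",sh.round(1),"turn",R.from_matrix(A.T@B).as_rotvec(degrees=True).round(1),"yaw now",c.round(1),"rows",np.ceil(np.linalg.norm(sh)/41.7))
E
python3 - <<'E'
from h import *
print(np.array(vision.camera_model("wrist")["mount"]).round(3), vision.camera_model("wrist")["vertical_fov"])
go((.547,.11,.43)); go((.547,.188,.43),129.3)
E
```

```text
[[ 0.    -0.955 -0.296  0.081]
 [ 1.     0.     0.     0.   ]
 [-0.    -0.296  0.955  0.018]
 [ 0.     0.     0.     1.   ]] 61.53513532098276
shift [-544.4  503.   -25.2] turn [-0.  0.  0.] yaw now 114.0 rows 18.0
shift [-576.2  574.3  -25.2] turn [ -0.    0.  -15.3] yaw now 114.0 rows 20.0
```

```bash
python3 -m creep '[[1,-200,190,-25,0,0,0],[1,-200,190,-25,0,0,0],[1,-200,190,-25,0,0,0],[1,-200,190,-25,0,0,0],[1,-200,190,-25,0,0,0],[1,-200,190,-25,0,0,0],[1,-200,190,-25,0,0,0]]'
python3 -m creep '[[1,-215,200,0,0,0,0],[1,-215,200,0,0,0,0],[1,-215,200,0,0,0,0],[1,-215,200,0,0,0,0],[1,-215,200,0,0,0,0],[1,-215,200,0,0,0,0],[1,-215,200,0,0,0,0],[1,-215,200,0,0,0,0]]'
python3 -m creep '[[1,-211,197,0,0,0,-15],[1,-211,197,0,0,0,-15],[1,-211,197,0,0,0,-15],[1,-211,197,0,0,0,-15],[1,-211,197,0,0,0,-15],[1,-211,197,0,0,0,-15],[1,-211,197,0,0,0,-15],[1,-211,197,0,0,0,-15]]'
python3 -m creep '[[1,0,0,0,0,0,0],[1,0,0,0,0,0,0]]'
python3 - <<'E'
from h import *
s=r.sense(); print(s["tcp_pos"],s["joints"]); E=ext("wrist",s); im,d=vision.capture("wrist"); save("w1",im)
np.savez("w1",im=im,d=d,E=E)
P,u,v=cloud("wrist",d,E)
for lo,hi in ((.136,.146),(.076,.0835),(.0845,.097)):
    m=(np.hypot(P[:,0]-.547,P[:,1]-.188)<.06)&(P[:,2]>lo)&(P[:,2]<hi)
    print(lo,m.sum(),P[m].mean(0).round(4),cv2.minEnclosingCircle((P[m,:2]*1000).astype(np.float32)))
go((.5585,-.1865,.40),129.3)
E
```

```text
time_s: 1.28
tcp_pos: [0.36, -0.3134, 0.4306]
ee_rot: [[-0.913, -0.408, 0.002], [-0.408, 0.913, -0.0], [-0.001, -0.001, -1.0]]
wrist_force: [0.3, -0.5, -0.4]
gripper_width: 1.002
gripper_force: 0.0
time_s: 1.95
tcp_pos: [0.4768, -0.0411, 0.43]
ee_rot: [[-0.911, -0.412, 0.002], [-0.412, 0.911, 0.001], [-0.003, -0.0, -1.0]]
wrist_force: [0.3, 0.1, -0.6]
gripper_width: 1.002
gripper_force: 0.0
time_s: 2.62
tcp_pos: [0.5893, 0.2252, 0.428]
ee_rot: [[-0.774, -0.633, 0.001], [-0.633, 0.774, 0.0], [-0.001, 0.0, -1.0]]
wrist_force: [0.2, -1.3, -0.1]
gripper_width: 1.001
gripper_force: 0.0
time_s: 2.78
tcp_pos: [0.5873, 0.2198, 0.4293]
ee_rot: [[-0.777, -0.629, -0.001], [-0.629, 0.777, -0.001], [0.001, 0.0, -1.0]]
wrist_force: [0.8, 0.5, 0.7]
gripper_width: 1.0
gripper_force: 0.0
[0.58728345 0.21976618 0.42931256] [ 3.52808757e+01  2.14088135e+01  3.03570469e+00  2.13599154e-03
 -7.16955873e+01 -8.62741132e+01]
0.136 832 [0.5453 0.1934 0.1409] ((545.0482788085938, 193.3857879638672), 14.07618522644043)
0.076 1682 [0.5436 0.1912 0.0823] ((545.8789672851562, 194.02493286132812), 29.949182510375977)
0.0845 110 [0.5348 0.1888 0.0942] ((541.5729370117188, 193.32395935058594), 26.60479164123535)
shift [ 277.3 -297.4   29.9] turn [-0.  -0.  -0.3] yaw now 129.0 rows 10.0
```

View pics/w1.png

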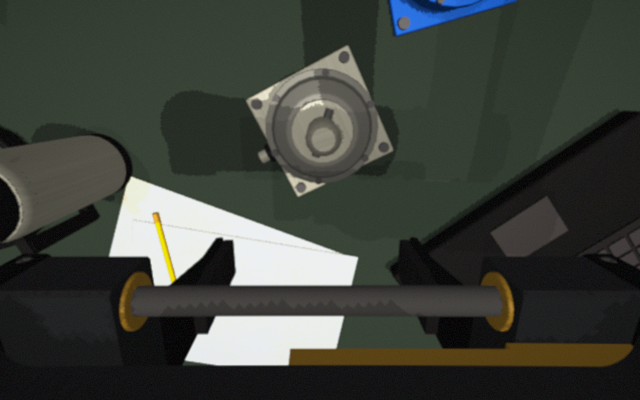

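The wrist view shows the steel rotator with the spigot at (323,138), and pin stubs at upper right (330,113) and lower left (311,150). Now for the pin angle from depth, plus a close crop.

```bash
python3 - <<'E'
from h import *
q=np.load("w1.npz"); im,d,E=q["im"],q["d"],q["E"]
P,u,v=cloud("wrist",d,E); c=np.array([.5455,.1937])
w=P[:,:2]-c; rr=np.hypot(*w.T); a=np.degrees(np.arctan2(w[:,1],w[:,0]))
m=(rr>.0175)&(rr<.026)&(P[:,2]>.087)&(P[:,2]<.098)
h=np.histogram(a[m],36,(-180,180)); print([(int(e),int(n)) for n,e in zip(*h) if n])
# pin template overlay
o=im.copy(); o=cv2.resize(im[85:185,270:370],None,fx=6,fy=6,interpolation=2)
save("w1c",o)
for t in range(0,180,15):
    p=[[c[0]+s*.021*np.cos(np.radians(t)),c[1]+s*.021*np.sin(np.radians(t)),.094] for s in(1,-1)]
    print(t,((proj("wrist",p,E)-[270,85])*6).round().tolist())
E
```

```text
[(-170, 22), (-160, 23), (-150, 8), (10, 9), (20, 7), (30, 1)]
0 [[230.0, 390.0], [402.0, 176.0]]
15 [[260.0, 408.0], [372.0, 157.0]]
30 [[293.0, 418.0], [337.0, 146.0]]
45 [[328.0, 418.0], [301.0, 145.0]]
60 [[362.0, 410.0], [266.0, 154.0]]
75 [[392.0, 394.0], [235.0, 172.0]]
90 [[418.0, 370.0], [209.0, 197.0]]
105 [[437.0, 340.0], [191.0, 228.0]]
120 [[448.0, 306.0], [181.0, 263.0]]
135 [[450.0, 270.0], [181.0, 299.0]]
150 [[442.0, 235.0], [189.0, 333.0]]
165 [[426.0, 203.0], [206.0, 364.0]]
```

View pics/w1c.png

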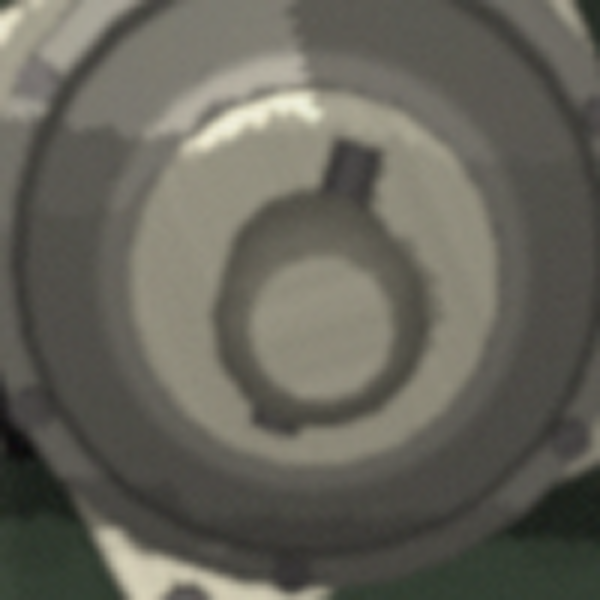

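```bash
python3 -m creep '[[1,150,-160,0,0,0,0],[1,150,-160,0,0,0,0],[1,150,-160,0,0,0,0],[1,150,-160,0,0,0,0],[1,150,-160,0,0,0,0],[1,150,-160,0,0,0,0]]'
python3 -m creep '[[1,150,-120,0,0,0,0],[1,150,-120,0,0,0,0],[1,150,-120,0,0,0,0],[1,150,-120,0,0,0,0],[1,150,-120,0,0,0,0],[1,150,-120,0,0,0,0],[1,150,-120,0,0,0,0],[1,150,-120,0,0,0,0]]'
python3 - <<'E'
from h import *
s=r.sense(); print(s["tcp_pos"]); E=ext("wrist",s); im,d=vision.capture("wrist"); save("w2",im)
P,u,v=cloud("wrist",d,E)
m=(np.hypot(P[:,0]-.5585,P[:,1]+.187)<.05)&(P[:,2]>.148)&(P[:,2]<.156)
print(m.sum(),P[m].mean(0).round(4),cv2.minAreaRect((P[m,:2]*1000).astype(np.float32)))
E
```

```text
time_s: 3.33
tcp_pos: [0.5694, -0.0046, 0.4309]
ee_rot: [[-0.781, -0.625, 0.001], [-0.625, 0.781, -0.001], [-0.0, -0.001, -1.0]]
wrist_force: [-0.1, 0.7, -0.3]
gripper_width: 0.998
gripper_force: 0.0
time_s: 4.0
tcp_pos: [0.5297, -0.1868, 0.4302]
ee_rot: [[-0.778, -0.628, 0.001], [-0.628, 0.778, 0.0], [-0.001, -0.0, -1.0]]
wrist_force: [0.7, -0.1, 0.5]
gripper_width: 0.998
gripper_force: 0.0
[ 0.52972221 -0.18681636  0.43020694]
727 [ 0.5533 -0.1872  0.1548] ((557.1746826171875, -184.2288055419922), (45.551170349121094, 43.88839340209961), 39.547950744628906)
```

View pics/w2.png

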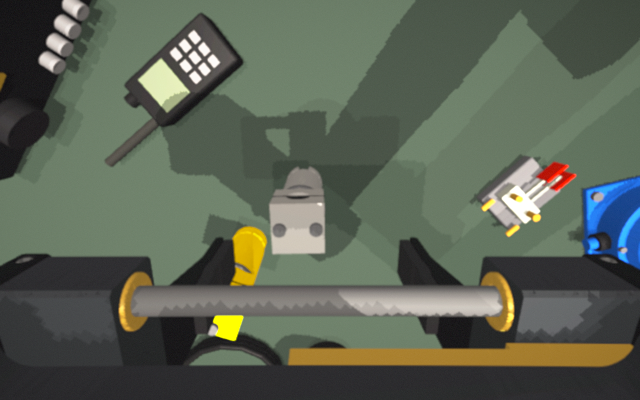

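The wrist view shows the aluminium head's block at (298,225), with its two bolts side by side along the closing line, so the plain faces meet the pads. The yellow one sits at (240,280), clear of the fingers. The pin angle is about 20 degrees.

```bash
python3 - <<'E'
from h import *
go((.5575,-.185,.296),129.4)
E
```

```text
shift [-22.  -16.3 134.2] turn [-0.   0.  -0.4] yaw now 129.0 rows 4.0
```

```bash
python3 -m creep '[[1,-22,-16,10,0,0,0],[1,-22,-16,10,0,0,0],[1,-22,-16,50,0,0,0],[1,-22,-16,90,0,0,0],[1,-22,-16,120,0,0,0],[1,-22,-16,134,0,0,0],[1,-22,-16,134,0,0,0],[1,-22,-16,134,0,0,0]]'
python3 -m creep '[[-1,0,0,0,0,0,0],[-1,0,0,0,0,0,0],[-1,0,0,0,0,0,0],[-1,0,0,0,0,0,0],[-1,0,0,0,0,0,0],[-1,0,0,0,0,0,0],[-1,0,0,0,0,0,0],[-1,0,0,0,0,0,0]]'
python3 -m creep '[[-1,0,0,0,0,0,0],[-1,0,0,0,0,0,0],[-1,0,0,0,0,0,0],[-1,0,0,0,0,0,0]]'
```

```text
time_s: 4.72
tcp_pos: [0.558, -0.1842, 0.2955]
ee_rot: [[-0.776, -0.631, -0.001], [-0.631, 0.776, -0.0], [0.001, 0.001, -1.0]]
wrist_force: [-0.1, -1.1, 1.2]
gripper_width: 1.0
gripper_force: 0.0
time_s: 5.38
tcp_pos: [0.5575, -0.1851, 0.2959]
ee_rot: [[-0.777, -0.629, -0.0], [-0.629, 0.777, 0.0], [-0.0, 0.0, -1.0]]
wrist_force: [-0.7, 0.7, 0.6]
gripper_width: 0.503
gripper_force: 29.9
time_s: 5.72
tcp_pos: [0.5575, -0.1851, 0.2958]
ee_rot: [[-0.777, -0.629, -0.0], [-0.629, 0.777, 0.0], [0.0, 0.0, -1.0]]
wrist_force: [-0.4, 0.6, 1.9]
gripper_width: 0.502
gripper_force: 29.9
```

```bash
python3 -m creep '[[-1,0,0,-20,0,0,0],[-1,0,0,-60,0,0,0],[-1,0,0,-100,0,0,0],[-1,0,0,-140,0,0,0],[-1,0,0,-165,0,0,0],[-1,0,0,-165,0,0,0],[-1,0,0,-165,0,0,0]]'
python3 - <<'E'
from h import *
go((.5455,.193,.461)); 
s=r.sense();print(s["wrist_force"],s["moment"])
E
```

```text
time_s: 6.3
tcp_pos: [0.5573, -0.185, 0.461]
ee_rot: [[-0.777, -0.629, 0.002], [-0.629, 0.777, 0.001], [-0.002, -0.0, -1.0]]
wrist_force: [0.2, -0.6, -3.5]
gripper_width: 0.506
gripper_force: 29.9
shift [-228.6  301.3    0.4] turn [-0.   0.1  0. ] yaw now 129.0 rows 10.0
[ 0.19397517 -0.6044542  -3.45518495] [0.14782019 0.09337011 0.00092164]
```

```bash
python3 -m creep '[[-1,-40,10,0,0,0,0],[-1,-75,65,0,0,0,0],[-1,-100,100,0,0,0,0],[-1,-120,150,0,0,0,0],[-1,-120,150,0,0,0,0],[-1,-120,150,0,0,0,0],[-1,-120,150,0,0,0,0]]'
python3 -m creep '[[-1,-108,151,0,0,0,9],[-1,-108,151,0,0,0,9],[-1,-108,151,0,0,0,9],[-1,-108,151,0,0,0,9],[-1,-108,151,0,0,0,9],[-1,-108,151,0,0,0,9],[-1,-108,151,0,0,0,9],[-1,-108,151,0,0,0,9]]'
python3 -m creep '[[-1,0,0,0,0,0,0],[-1,0,0,0,0,0,0],[-1,0,0,0,0,0,0]]'
python3 - <<'E'
from h import *
im,d=vision.capture("scene"); E=ext("scene"); k=im[20:220,270:440]
s=r.sense(); print(s["wrist_force"],s["moment"],s["tcp_pos"])
P,u,v=cloud("scene",d,E)
m=(np.hypot(P[:,0]-.545,P[:,1]-.193)<.045)
for lo in np.arange(.07,.3,.012):
    n=m&(P[:,2]>lo)&(P[:,2]<lo+.012)
    print(lo.round(3),n.sum(),P[n].mean(0).round(4) if n.any() else "", np.ptp(u[n]) if n.any() else "", (u[n].min()+u[n].max())/2 if n.any() else "")
save("sc3",cv2.resize(k,None,fx=3,fy=3,interpolation=2))
go((.5455,.193,.461),120)
E
```

```text
time_s: 6.88
tcp_pos: [0.5558, 0.009, 0.4577]
ee_rot: [[-0.775, -0.632, -0.006], [-0.632, 0.775, -0.001], [0.005, 0.003, -1.0]]
wrist_force: [-0.9, -0.5, -3.8]
gripper_width: 0.501
gripper_force: 29.9
time_s: 7.55
tcp_pos: [0.5456, 0.1914, 0.4589]
ee_rot: [[-0.867, -0.499, -0.003], [-0.499, 0.867, -0.002], [0.004, -0.0, -1.0]]
wrist_force: [1.2, -0.7, -4.1]
gripper_width: 0.499
gripper_force: 29.9
time_s: 7.8
tcp_pos: [0.5455, 0.1911, 0.4607]
ee_rot: [[-0.867, -0.498, -0.0], [-0.498, 0.867, -0.0], [0.0, -0.0, -1.0]]
wrist_force: [0.6, 0.1, -4.0]
gripper_width: 0.508
gripper_force: 29.9
[-0.17432823  0.22316286 -3.15327473] [0.00496302 0.01149891 0.00622079] [0.54549039 0.19130029 0.46079903]
0.07 179 [0.5522 0.1786 0.077 ] 21 360.5
0.082 56 [0.5511 0.1835 0.0888] 16 361.0
0.094 32 [0.5512 0.18   0.1003] 10 361.0
0.106 42 [0.5507 0.181  0.1118] 11 361.5
0.118 46 [0.552  0.1814 0.1244] 10 362.0
0.13 60 [0.5484 0.1867 0.1355] 10 362.0
0.142 0   
0.154 18 [0.5517 0.1744 0.1644] 15 361.5
0.166 59 [0.5529 0.1727 0.1718] 15 362.5
0.178 65 [0.5539 0.1735 0.1839] 16 363.0
0.19 69 [0.553  0.1736 0.1964] 17 363.5
0.202 70 [0.5523 0.1741 0.2082] 17 363.5
0.214 71 [0.5526 0.1741 0.22  ] 18 364.0
0.226 74 [0.5532 0.1741 0.2319] 17 364.5
0.238 79 [0.5526 0.1745 0.244 ] 17 364.5
0.25 74 [0.5529 0.1747 0.2558] 18 365.0
0.262 63 [0.5535 0.1726 0.2674] 18 365.0
0.274 77 [0.5551 0.1692 0.2812] 19 366.5
0.286 90 [0.5586 0.1674 0.292 ] 18 367.0
0.298 80 [0.5593 0.1673 0.3041] 19 367.5
shift [-0.9  1.5 -0.2] turn [ 0.   0.  -0.1] yaw now 119.9 rows 1.0
```

View pics/sc3.png

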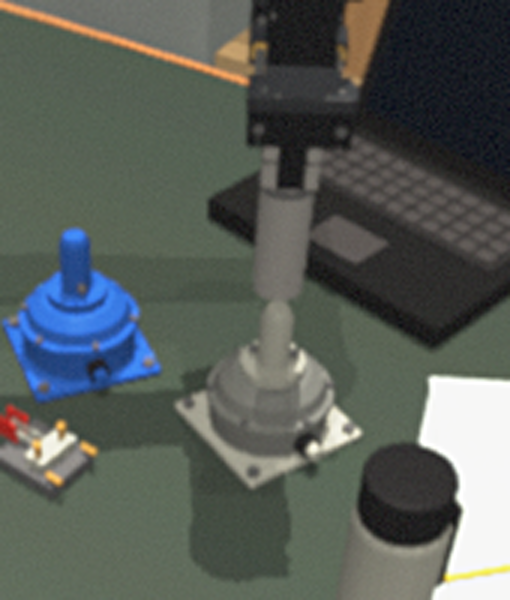

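The view shows the head upright in the gripper and centred over the steel spigot. I descend over it, about 10 degrees off the pin.

```bash
python3 -m creep '[[-1,-0.5,1,10,0,0,0],[-1,-0.5,1,20,0,0,0],[-1,-0.5,1,26,0,0,0],[-1,-0.5,1,32,0,0,0],[-1,-0.5,1,38,0,0,0],[-1,-0.5,1,44,0,0,0],[-1,-0.5,1,44,0,0,0],[-1,-0.5,1,44,0,0,0]]'
```

```text
time_s: 8.52
tcp_pos: [0.5453, 0.1935, 0.4164]
ee_rot: [[-0.866, -0.5, -0.001], [-0.5, 0.866, -0.001], [0.001, -0.0, -1.0]]
wrist_force: [0.6, 0.0, -4.0]
gripper_width: 0.501
gripper_force: 29.9
```

```bash
python3 -m creep '[[-1,0,0,8,0,0,0],[-1,0,0,16,0,0,0],[-1,0,0,22,0,0,0],[-1,0,0,24,0,0,0],[-1,0,0,24,0,0,0],[-1,0,0,24,0,0,0]]'
python3 -m creep '[[-1,0,0,1,0,0,0],[-1,0,0,2,0,0,0],[-1,0,0,3,0,0,0],[-1,0,0,3,0,0,0],[-1,0,0,3,0,0,0]]'
```

```text
time_s: 9.02
tcp_pos: [0.5453, 0.1934, 0.3925]
ee_rot: [[-0.866, -0.5, -0.001], [-0.5, 0.866, -0.0], [0.001, -0.0, -1.0]]
wrist_force: [0.9, 0.1, -3.7]
gripper_width: 0.5
gripper_force: 29.9
time_s: 9.43
tcp_pos: [0.5453, 0.1934, 0.3898]
ee_rot: [[-0.866, -0.5, -0.0], [-0.5, 0.866, -0.0], [0.0, 0.0, -1.0]]
wrist_force: [0.7, 1.3, -4.4]
gripper_width: 0.503
gripper_force: 29.9
```

```bash
python3 -m creep '[[-1,0,0,1,0,0,0],[-1,0,0,1,0,0,0],[-1,0,0,2,0,0,0],[-1,0,0,2,0,0,0],[-1,0,0,2,0,0,0]]'
```

```text
time_s: 9.85
tcp_pos: [0.5454, 0.1933, 0.388]
ee_rot: [[-0.866, -0.5, 0.001], [-0.5, 0.866, -0.0], [-0.0, -0.0, -1.0]]
wrist_force: [-0.7, -1.7, -2.6]
gripper_width: 0.502
gripper_force: 29.9
```

```bash
python3 -m creep '[[-1,0,0,1,0,0,0],[-1,0,0,1,0,0,0],[-1,0,0,1.5,0,0,0],[-1,0,0,1.5,0,0,0],[-1,0,0,1.5,0,0,0]]'
```

```text
time_s: 10.27
tcp_pos: [0.5455, 0.1933, 0.3872]
ee_rot: [[-0.866, -0.5, 0.001], [-0.5, 0.866, 0.0], [-0.001, -0.001, -1.0]]
wrist_force: [-0.3, -0.9, 4.5]
gripper_width: 0.504
gripper_force: 29.9
```

The rim has met the pin with about 8 N. Now I turn towards the pin angle while resting on it.

```bash
python3 -m creep '[[-1,0,0,0.3,0,0,2],[-1,0,0,0.5,0,0,4],[-1,0,0,0.8,0,0,6],[-1,0,0,1,0,0,7],[-1,0,0,1,0,0,8],[-1,0,0,1,0,0,8]]'
```

```text
time_s: 10.77
tcp_pos: [0.5453, 0.1936, 0.3844]
ee_rot: [[-0.927, -0.374, -0.001], [-0.374, 0.927, 0.0], [0.001, 0.0, -1.0]]
wrist_force: [1.2, 0.4, -2.9]
gripper_width: 0.504
gripper_force: 29.9
```

```bash
python3 -m creep '[[-1,0,0,0,0,0,1],[-1,0,0,0.3,0,0,2],[-1,0,0,0.3,0,0,2],[-1,0,0,0.5,0,0,2]]'
```

```text
time_s: 11.1
tcp_pos: [0.5452, 0.1934, 0.3846]
ee_rot: [[-0.94, -0.342, -0.0], [-0.342, 0.94, 0.0], [0.0, 0.0, -1.0]]
wrist_force: [0.3, 0.3, -3.2]
gripper_width: 0.505
gripper_force: 29.9
```

The force fell back to the hanging weight and z moved below the stop, so the notches are over the pin. Pressing home.

```bash
python3 -m creep '[[-1,0,0,2,0,0,0],[-1,0,0,4,0,0,0],[-1,0,0,6,0,0,0],[-1,0,0,8,0,0,0],[-1,0,0,8,0,0,0],[-1,0,0,8,0,0,0]]'
```

```text
time_s: 11.6
tcp_pos: [0.5453, 0.1934, 0.3765]
ee_rot: [[-0.94, -0.342, -0.0], [-0.342, 0.94, -0.0], [0.0, -0.0, -1.0]]
wrist_force: [0.2, 0.5, -4.1]
gripper_width: 0.501
gripper_force: 29.9
```

```bash
python3 -m creep '[[-1,0,0,1,0,0,0],[-1,0,0,2,0,0,0],[-1,0,0,3,0,0,0],[-1,0,0,4,0,0,0],[-1,0,0,4,0,0,0],[-1,0,0,4,0,0,0]]'
```

```text
time_s: 12.1
tcp_pos: [0.5451, 0.1934, 0.3758]
ee_rot: [[-0.939, -0.343, 0.002], [-0.343, 0.939, 0.0], [-0.002, -0.0, -1.0]]
wrist_force: [-4.2, 0.0, 9.3]
gripper_width: 0.505
gripper_force: 29.9
```

```bash
python3 -m creep '[[-1,0,0,1,0,0,1],[-1,0,0,2,0,0,2],[-1,0,0,2,0,0,0],[-1,0,0,2,0,0,-2],[-1,0,0,2,0,0,0],[-1,0,0,2,0,0,0]]'
python3 - <<'E'
from h import *
s=r.sense(); print(s["wrist_force"],s["moment"],s["tcp_pos"])
im,d=vision.capture("scene"); E=ext("scene"); k=im[20:220,270:440]
save("sc4",cv2.resize(im[80:180,310:420],None,fx=6,fy=6,interpolation=2))
a=np.array([.5453,.1934])
for z in (.08,.083,.094,.19):
  u=np.array([.445,-.895]); print(z,((proj("scene",[[*(a+.022*u),z],[*(a+.03*u),z]],E)-[310,80])*6).round().tolist())
E
```

```text
time_s: 12.6
tcp_pos: [0.5461, 0.1936, 0.3757]
ee_rot: [[-0.939, -0.343, 0.008], [-0.343, 0.939, 0.002], [-0.008, -0.001, -1.0]]
wrist_force: [-3.3, -0.7, 12.4]
gripper_width: 0.505
gripper_force: 29.9
[-3.29447088 -0.69115243 12.43643335] [-0.30135953  0.85641416 -0.00150142] [0.54606703 0.19356646 0.37573208]
0.08 [[301.0, 382.0], [300.0, 394.0]]
0.083 [[301.0, 377.0], [300.0, 389.0]]
0.094 [[303.0, 358.0], [302.0, 370.0]]
0.19 [[320.0, 183.0], [319.0, 194.0]]
```

View pics/sc4.png

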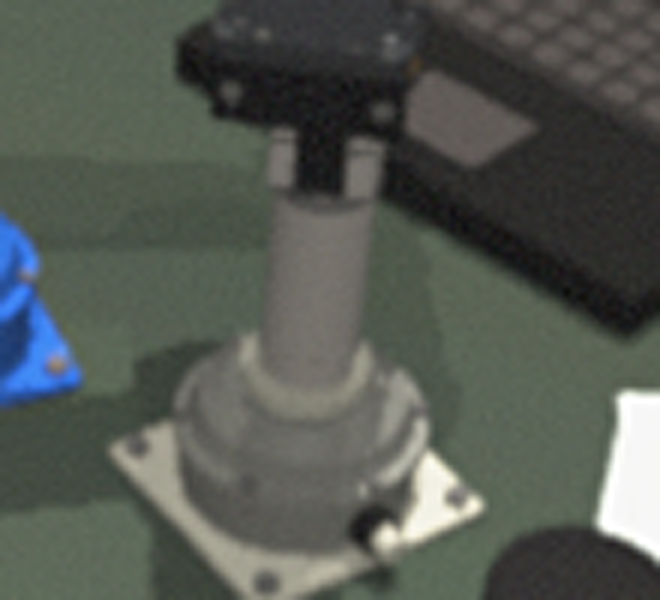

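The stop is firm at TCP z 0.3757, exactly the expected home height, and the rim reads at the cap. I relieve the load, open, retreat, and measure the height and tilt.

```bash
python3 -m creep '[[-1,0,0,-2,0,0,0],[-1,0,0,-4,0,0,0],[-1,0,0,-4.5,0,0,0],[-1,0,0,-4.5,0,0,0]]'
python3 -m creep '[[1,0,0,0,0,0,0],[1,0,0,0,0,0,0],[1,0,0,0,0,0,0],[1,0,0,0,0,0,0],[1,0,0,0,0,0,0],[1,0,0,0,0,0,0],[1,0,0,0,0,0,0],[1,0,0,0,0,0,0]]'
```

```text
time_s: 12.98
tcp_pos: [0.5455, 0.1936, 0.3758]
ee_rot: [[-0.94, -0.342, 0.001], [-0.342, 0.94, 0.001], [-0.002, 0.0, -1.0]]
wrist_force: [0.1, 0.5, 2.7]
gripper_width: 0.505
gripper_force: 30.0
time_s: 13.65
tcp_pos: [0.5453, 0.1934, 0.3752]
ee_rot: [[-0.94, -0.342, -0.0], [-0.342, 0.94, -0.0], [0.0, -0.0, -1.0]]
wrist_force: [-0.2, 0.2, -0.4]
gripper_width: 0.974
gripper_force: 0.0
```

```bash
python3 -m creep '[[1,0,0,-30,0,0,0],[1,0,0,-70,0,0,0],[1,0,0,-110,0,0,0],[1,0,0,-130,0,0,0],[1,-35,0,-130,0,0,0],[1,-35,0,-130,0,0,0],[1,-35,0,-130,0,0,0],[1,-35,0,-130,0,0,0]]'
python3 - <<'E'
from h import *
for n in ("wrist","top","scene"):
    s=r.sense(); E=ext(n,s); im,d=vision.capture(n); P,u,v=cloud(n,d,E)
    m=(np.hypot(P[:,0]-.5453,P[:,1]-.1934)<.04)&(P[:,2]>.226)&(P[:,2]<.25)
    if m.sum()>20:
        q=P[m]; A=np.c_[q[:,:2]-q[:,:2].mean(0),np.ones(len(q))]; c=np.linalg.lstsq(A,q[:,2],rcond=None)[0]
        print(n,m.sum(),"median z",np.median(q[:,2]).round(4),"tilt deg",np.degrees(c[:2]).round(2),cv2.minAreaRect((q[:,:2]*1000).astype(np.float32)))
    m=(np.hypot(P[:,0]-.5453,P[:,1]-.1934)<.03)&(np.hypot(P[:,0]-.5453,P[:,1]-.1934)>.024)&(P[:,2]>.07)&(P[:,2]<.09); print(" cap z",np.median(P[m,2]).round(4),m.sum())
    m=(np.hypot(P[:,0],P[:,1]+.3)<2)&(abs(P[:,2])<.012); print(" desk z",np.median(P[m,2]).round(4))
    if n=="wrist": save("w3",im)
E
```

```text
time_s: 14.32
tcp_pos: [0.5782, 0.2054, 0.5044]
ee_rot: [[-0.94, -0.342, -0.002], [-0.342, 0.94, -0.001], [0.002, -0.0, -1.0]]
wrist_force: [0.2, -0.4, -0.4]
gripper_width: 1.002
gripper_force: 0.0
wrist 3436 median z 0.2366 tilt deg [0.74 0.27] ((544.650146484375, 194.17674255371094), (44.03493118286133, 44.02880859375), 20.501441955566406)
 cap z 0.0822 268
 desk z 0.0027
top 587 median z 0.2325 tilt deg [0.19 0.38] ((545.0847778320312, 191.40478515625), (43.21600341796875, 46.43076705932617), 19.83063316345215)
 cap z 0.0783 134
 desk z -0.0016
scene 231 median z 0.2324 tilt deg [-0.71  3.28] ((545.3154907226562, 191.37916564941406), (44.30592727661133, 49.71458435058594), 19.098419189453125)
 cap z 0.0778 74
 desk z -0.001
```

View pics/w3.png

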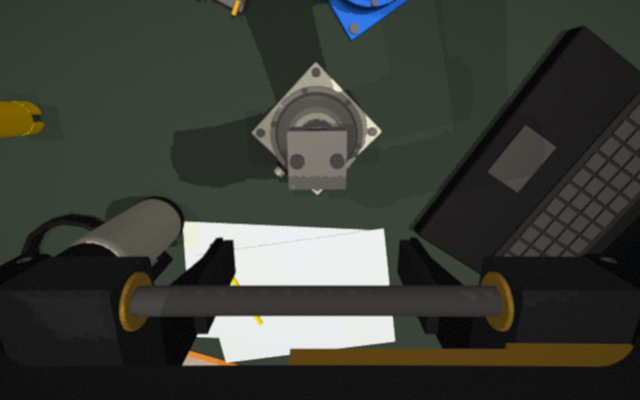

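Block top minus cap is 154.2–154.6 mm in all three cameras and the tilt is about nil, so the head is flush, upright and released. The last picture shows it seated at (317,160). I check the bystanders against the first pictures and hand in.

```bash
python3 - <<'E'
from h import *
im,d=vision.capture("top"); E=ext("top"); ok=True
for t in ("flask","morse_key","handheld"):
    for o in vision.cut_out("top",t)[:1]: print(t,round(o["conf"],2),np.round(o["uv"]))
a=cv2.imread("pics/top0.png")[...,::-1].astype(int); D=abs(a-im).max(2)>60
for nm,(c,w) in dict(flask=(266,112),morse=(258,270),handheld=(425,202),yellow=(357,152)).items(): print(nm,D[w-25:w+25,c-25:c+25].sum())
print(r.sense()["time_s"]); print(r.finish_job())
E
```

```text
flask 0.6 [264. 112.]
morse_key 0.65 [258. 272.]
handheld 0.78 [424. 210.]
flask 0
morse 0
handheld 0
yellow 0
14.6667
the job is handed in; nothing more can be done
None
```

The aluminium mast head is home on the steel rotator: rim flush on the cap, upright and released. The flask, Morse key and handheld radio were not moved, and I handed the job in at 14.7 s.

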